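# Switch on the microscope lamp under its guard

### The arm

A 6-joint arm with a two-finger parallel gripper is mounted at the origin on the work surface. World frame = base frame: x ahead of the robot, y to its left, z up, the work surface at z = 0. Lengths are in m, angles in rad, forces in N, time in s.
With the tool pointing down it reaches from about 0.3 to 0.875 m from the base axis. Payload 6.4 kg.
Tool frame: the origin (TCP) lies on the centre line of the jaws, within the pads' length; the fingertips stand 25 mm ahead of it and the grasp point (between the pads) lies 6 mm ahead of it; z points along the fingers, y is the line along which they close (so a half turn about z gives the same grasp; the last joint's range is limited). The gripper opens to 85 mm and grips with 20 to 120 N. Pads are 22 mm wide; open, the fingers measure 114 mm over their backs; the gripper's body (76 mm by 85 mm) begins 54 mm behind the grasp point. The pads swing forward as they close: fully open they stand 13 mm farther back than shut.
Start: joints at [-1.398, 0.181, 1.607, -0, 1.354, -0.206], TCP at [0.213, -0.534, 0.256] pointing down, gripper open.
Joint ranges: [-2.99, 2.99], [-0.89, 2.07], [0.3, 2.58], [-1.14, 4.28], [0, 2.63], [-3.12, 3.12]. Speed limits (rad/s): [2.57, 2.57, 3.01, 3.14, 3.14, 3.14].

### API

Orientations are given as a unit quaternion [w, x, y, z].
In Python, from bench import get_obs, camera, hand_in, spot_in gives the robot as it stands.
- The arm moves only by the shell command python3 -m jog 'ROWS'. ROWS is JSON, one flat list of numbers, 7 for each row, row after row: the shift along the tool's x, y, z in m, then the turn, a rotation vector about the tool's x, y, z in rad, then the closure, from 0 (fully open) to 1 (shut). A call has 1 to 20 rows; each row is the pose to reach, as a shift and turn from the pose commanded when the call began, along the tool's axes at that moment; what a row does not reach only later rows make up. A row lasts 1/8 s, in which the tool goes at most 62.5 mm and 10.7 degrees, less where a joint would pass 70% of its speed; a pose out of reach is approached as far as the arm can. A call with a gripper value outside its range is refused whole. The fingers move at their own pace and stop on an object; the grip force is fixed at half the most. Time passes only in rows, so rows that repeat a pose let the fingers close. It gives the time, the measured TCP pose, the force, the opening and the grip force at its end, in the units of the state.
- get_obs(): the state, without advancing time (a new reading comes with each control period).
- camera(name): name is "scene" or "side" or "wrist"; returns a dict with "frame" (480x640x3 uint8, red, green, blue), "mtx" (3x3 intrinsics, pixels), "distortion" ([k1, k2, p1, p2, k3] as OpenCV has them; the pictures are not rectified), "extrinsics" (4x4, takes a point from camera to world coordinates). Camera axes: x right, y up, looking along -z (the intrinsics and any distortion apply to the point x, -y, -z); pixel columns grow to the right and rows downward; lengths in m; the calibration is good to about 2 mm. A picture is of the moment at which its call begins. There is no depth.
- hand_in(): hands the job in; it is judged then, once.
Trained networks look in a picture, given as the dict that the camera call returned (one of the last four; its "shot" number tells which), for a name from the list of things; names that differ only in an ending like _2 or _b are one class to them, and where a whole thing is asked for, a point or a joint stands for the part that bears it (a point fixed in the world has none). Each returns a list of dicts, best first, with "confidence" (0 to 1); they miss things now and then, are a little off and sometimes report something else, mostly with a low value. They report only what shows in the picture. A call takes as long as a camera call.
- spot_in(picture, name): "xyz" ([x, y, z] in m, in world coordinates, good to about 4 mm: the middle of the surface that is visible of it).
The state is a dict: "time_s": time; "q": joint angles; "dq": joint speeds; "joint_efforts": joint torques, N m; "eef_pos": TCP position; "eef_rot": TCP orientation; "wrist_force": force on the tool from outside, world axes, zero at the start; "torque": the same for the moment, N m; "opening": opening from 0.0 (shut) to 1.0 (fully open); "grasp_force": force on a finger pad.
Only numpy, scipy, OpenCV 4.12 (cv2) and the standard library are available. Lean on these libraries where they do the work, as an engineer would, in place of code of your own. Each camera call takes 0.05 s, during which the arm holds its last target. There are 200 camera calls.

### The job

Switch on the microscope's lamp supply, the white console with the round dimmer knob: raise its black switch guard by the lip with a fingertip, push the toggle beneath over to on (to the rear, towards the guard's hinge), then draw the finger out and let the guard drop fully shut. Leave the dimmer as it is set and the stage-heater console (the one with the display) alone, and do not pick up or shift anything else on the bench.

Things in the scene. Friction and masses are not known exactly. Their poses are not given: they have to be found in the camera images.
- lamp_supply: Lamp supply: white desktop console, 200 (x) x 140 (y) x 85 mm high, fixed; told by the round dimmer knob (46 mm across, 22 high, on the centre line at x = 56 mm) behind its black switch guard. Origin: centre of the underside, on the table; x runs from the front edge (guard's lip, robot side) to the rear, z up. It may stand to the left or right of the heater supply.
- lamp_hinge (a point): Middle of the lamp guard's hinge line (along the console's y), at x = -26, z = 97 mm of the console, 12 mm above the top panel. The guard runs forward from it on the centre line: a black cover 64 mm wide with a clear window, top 49 mm above the panel (inside 46), cheeks 58 mm apart inside, open below; its front wall is 62 to 65 mm ahead of the hinge. Hinge ears, 19 mm high, at y = 36 and -36 mm.
- lamp_lip (a point): Centre of the lower front edge of the guard's lip, 72 mm ahead of and 16 mm above the hinge when shut (x = -98, z = 113 mm of the console); moves with the guard. The lip, 64 mm wide and 3 mm thick, juts 7 mm forward from the foot of the guard's front wall, its underside 28 mm above the panel, free below and in front.
- lamp_guard (a joint): Angle of the lamp supply's guard: 0 shut, grows as the lip is raised, stop at 1.35 rad. Light (40 g) and weakly sprung shut: under 1 N at the lip raises it, and it drops shut from any angle when nothing holds it up.
- lamp_toggle (a joint): Angle of the lamp supply's toggle: 0 off, leaning 0.38 rad to the console's front; 0.76 on, leaning as far to the rear, towards the guard's hinge. It snaps over its centre at 0.38 and stays; 3 to 5 N near the tip pushes it over.
- lamp_toggle_tip (a point): Centre of the round end of the lamp supply's steel lever, 10 mm thick, on the console's centre line under the guard; 30 mm from the pivot, which is at x = -70, z = 93 mm of the console (8 mm above the panel); moves with the lever. Around its foot: a nut 6 mm high; black rails 12 mm high, 4 mm thick, at y = 36 and -36 mm.
- dimmer_mark (a point): End of the pointer line on the lamp supply's dimmer knob, 18 mm from the knob's axis; shows how the knob is set. Not to be turned.
- heater_supply: Stage-heater supply: the same white console with the same guarded toggle, same frame and dimensions, but with a flat black display and keys (46 x 96 x 6 mm) in place of the knob. To be left alone.
- heater_guard (a joint): Angle of the stage-heater supply's guard, 0 shut; it stays shut.
- heater_toggle (a joint): Angle of the stage-heater supply's toggle, 0 off; it stays off.
- slide_box: Bystander: closed microscope-slide box, 77 x 100 x 33 mm, loose; origin at the centre of its underside.
- petri_dish: Bystander: covered Petri dish, 92 mm across, 16 mm high, loose; origin at the centre of its underside.
- oil_bottle: Bystander: small amber oil bottle, 32 mm across, 72 mm high, standing between the two consoles, loose; origin at the centre of its underside.
- specimen_jar: Bystander: specimen jar, 54 mm across, 62 mm high, loose; origin at the centre of its underside.
- stain_bottle: Bystander: white bottle, 58 mm across, 125 mm high, loose; origin at the centre of its underside.
- tissue_box: Bystander: carton of lens tissues, 75 x 120 x 45 mm, loose; origin at the centre of its underside.
- timer: Bystander: flat bench timer, 65 x 65 x 16 mm, loose; origin at the centre of its underside.
- forceps: Bystander: steel forceps, 135 mm long, 8 mm high, lying flat, loose; origin at the centre of its underside.
- microscope: Bystander: microscope, fixed on the table to the robot's right, 250 x 190 mm foot, about 390 mm high; origin at the centre of its underside.

How it is judged:
On the way, in this order (a step that is already met when the one before it is completed fails the run):
1. the guard is raised while the toggle is still off (value of joint lamp_guard above 0.12 rad and value of joint lamp_toggle below 0.2 rad), for 0.05 s.
2. the toggle is over to on, with the guard still raised (value of joint lamp_toggle above 0.6 rad and value of joint lamp_guard above 0.08 rad), for 0.05 s.
At the end, for the whole second after the job is handed in: the lamp toggle is on (above 0.65 rad) and its guard has dropped shut (below 0.06 rad) and rests; the heater's guard is shut (below 0.06 rad) and its toggle off (below 0.15 rad) (value of joint lamp_toggle above 0.65 rad and value of joint each of lamp_guard, heater_guard below 0.06 rad and value of joint heater_toggle below 0.15 rad and velocity of joint lamp_guard below 0.1 rad/s); the robot touches nothing.
It fails at once if the stage-heater supply's guard is raised or its toggle moved (value of joint heater_guard above 0.15 rad or value of joint heater_toggle above 0.3 rad).
It fails at once if the dimmer is turned (its pointer's end moves more than 6 mm) (distance of dimmer_mark from where it was at the start of the episode above 0.006 m).
It fails at once if a loose thing on the bench is picked up or shifted by more than 25 mm (distance of any of slide_box, petri_dish, oil_bottle, specimen_jar, stain_bottle, tissue_box, timer, forceps from where it was at the start of the episode above 0.025 m).
It fails at once if the microscope is knocked (more than 5 N) (contact force between any of the arm, the fingers and microscope above 5 N).
It also fails if it takes over 38 s, if anything falls off the work surface, if the arm or the gripper's body presses on something with over 40 N, if the wrist force passes 120 N, or if a joint passes its speed limit or range.

## Working session

There is one attempt and no reset: what is moved stays moved. The work goes in short steps, Python scripts to look and compute and a shell command to move; the robot and the scene stay as the last step left them, time stands still between calls to the robot, and variables do not carry over. Pictures are saved under pics/ and viewed, at most 10 in all, crops included, and the job is handed in when it is done.

```bash
mkdir -p pics; cat > h.py <<'E'
import numpy as np, cv2
from bench import get_obs, camera, spot_in
def project(c,P):
    P=np.atleast_2d(P).astype(float);E=np.linalg.inv(np.array(c["extrinsics"]))
    p=P@E[:3,:3].T+E[:3,3]; p=p*[1,-1,-1]
    return cv2.projectPoints(p,np.zeros(3),np.zeros(3),np.array(c["mtx"]),np.array(c["distortion"],float))[0][:,0]
def ray(c,uv,z):
    E=np.array(c["extrinsics"]);u=cv2.undistortPoints(np.array([[uv]],float),np.array(c["mtx"]),np.array(c["distortion"],float))[0,0]
    d=E[:3,:3]@[u[0],-u[1],-1];o=E[:3,3];return o+d*(z-o[2])/d[2]
def save(c,n): cv2.imwrite(f"pics/{n}.png",cv2.cvtColor(c["frame"],cv2.COLOR_RGB2BGR))
E
python3 - <<'E'
from h import *
o=get_obs();print({k:np.round(v,3) for k,v in o.items()})
for n in("scene","side"):
    c=camera(n);save(c,n+"0");print(n,np.round(c["extrinsics"],3).tolist())
    for t in("lamp_supply","lamp_hinge","lamp_lip","dimmer_mark","lamp_toggle_tip","heater_supply","oil_bottle","stain_bottle","microscope"):
        print(t,[(np.round(d["xyz"],3).tolist(),round(d["confidence"],2)) for d in spot_in(c,t)][:3])
E
```

```text
{'time_s': np.float64(0.0), 'q': array([-1.398,  0.182,  1.608,  0.   ,  1.354, -0.206]), 'dq': array([ 0.   , -0.001, -0.001, -0.001,  0.002, -0.001]), 'joint_efforts': array([ 0.0000e+00, -4.4488e+01, -3.5133e+01, -0.0000e+00,  9.0000e-03,
       -0.0000e+00]), 'eef_pos': array([ 0.213, -0.534,  0.255]), 'eef_rot': array([-0.001,  0.982,  0.188,  0.   ]), 'wrist_force': array([ 0.618,  0.179, -0.055]), 'torque': array([-0.027, -0.006,  0.007]), 'grasp_force': np.float64(0.0), 'opening': np.float64(0.998)}
scene [[0.902, -0.369, 0.225, 0.866], [0.432, 0.763, -0.48, -0.663], [0.005, 0.53, 0.848, 1.128], [0.0, 0.0, 0.0, 1.0]]
lamp_supply [([0.733, -0.155, 0.084], 0.75)]
lamp_hinge [([0.737, -0.157, 0.084], 0.59)]
lamp_lip []
dimmer_mark []
lamp_toggle_tip [([0.525, -0.601, 0.282], 0.69)]
heater_supply [([0.712, 0.116, 0.085], 0.86)]
oil_bottle [([0.66, -0.012, 0.047], 0.53)]
stain_bottle [([0.677, -0.383, 0.088], 0.84)]
microscope [([0.523, -0.601, 0.287], 0.72), ([0.678, 0.371, 0.046], 0.44)]
side [[-0.999, 0.014, -0.03, 0.524], [-0.032, -0.652, 0.758, 0.798], [-0.009, 0.758, 0.652, 0.873], [0.0, 0.0, 0.0, 1.0]]
lamp_supply [([0.722, -0.089, 0.084], 0.65)]
lamp_hinge [([0.72, -0.083, 0.085], 0.84), ([0.376, -0.002, 0.008], 0.66)]
lamp_lip [([0.67, -0.106, 0.136], 0.73), ([0.655, 0.005, 0.044], 0.58), ([0.722, -0.083, 0.082], 0.57)]
dimmer_mark [([0.789, -0.122, 0.104], 0.63)]
lamp_toggle_tip [([0.67, 0.407, 0.043], 0.66), ([0.649, 0.163, 0.137], 0.38)]
heater_supply [([0.703, 0.185, 0.079], 0.87), ([0.667, -0.108, 0.137], 0.5)]
oil_bottle [([0.654, 0.002, 0.041], 0.74)]
stain_bottle [([0.417, -0.333, 0.017], 0.61), ([0.661, -0.349, 0.064], 0.56), ([0.789, -0.12, 0.106], 0.53)]
microscope [([0.5, -0.572, 0.165], 0.92), ([0.418, -0.146, 0.014], 0.64)]
```

View pics/scene0.png

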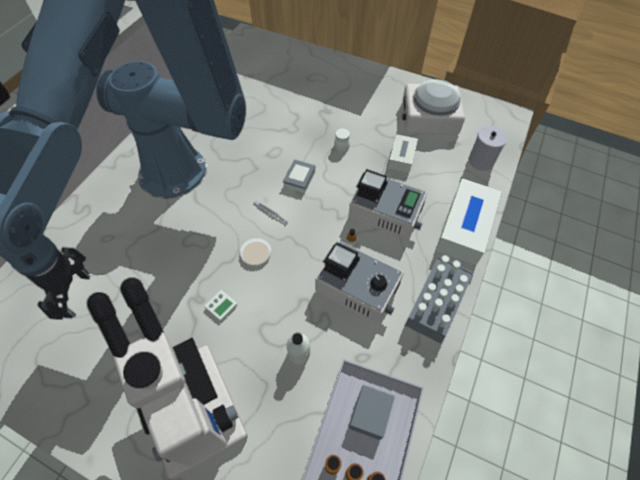

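View pics/side0.png

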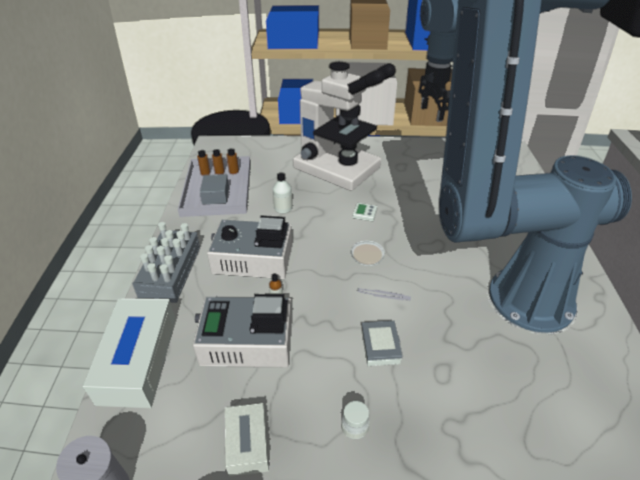

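The scene view shows the lamp supply, with its knob at (378,282) and guard at (341,258). In the side view its knob is at (230,232) and its guard at (271,232). The heater supply is on the robot's left. Next I'll zoom in to fit the pose.

```bash
python3 - <<'E'
import cv2,numpy as np
a=cv2.imread("pics/scene0.png")[235:330,305:415];b=cv2.imread("pics/side0.png")[205:285,200:300]
z=lambda i,s:cv2.resize(i,None,fx=s,fy=s,interpolation=cv2.INTER_CUBIC)
a=z(a,4);b=z(b,3.6);H=max(a.shape[0],b.shape[0])
p=lambda i:cv2.copyMakeBorder(i,0,H-i.shape[0],0,0,cv2.BORDER_CONSTANT)
cv2.imwrite("pics/z0.png",np.hstack([p(a),p(b)])) ;print(a.shape,b.shape)
E
```

```text
(380, 440, 3) (288, 360, 3)
```

View pics/z0.png

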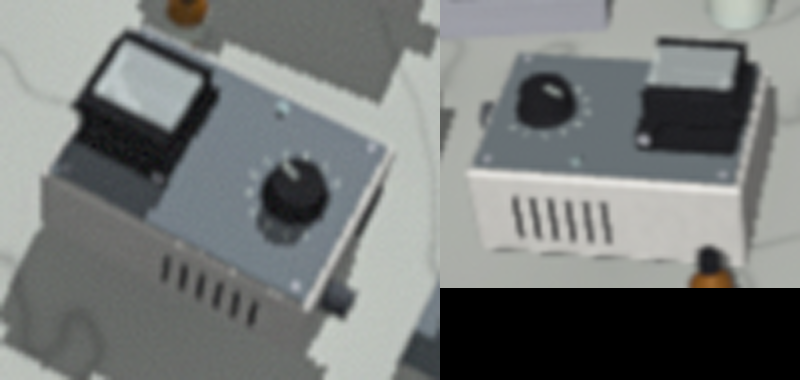

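```bash
cat > fit.py <<'E'
from h import *
from scipy.optimize import least_squares
A,B=camera("scene"),camera("side")
s=lambda u,v:(305+u/4,235+v/4); d=lambda u,v:(200+(u-440)/3.6,205+v/3.6)
F=[(A,(.1,.07,.085),s(391,150)),(A,(.1,-.07,.085),s(308,305)),(A,(-.1,-.07,.085),s(45,172)),(A,(.056,0,.107),s(297,186)),
(B,(.1,.07,.085),d(470,170)),(B,(-.1,.07,.085),d(740,187)),(B,(.1,-.07,.085),d(518,55)),(B,(.056,0,.107),d(546,98)),
(A,(-.026-.062,.032,.134),s(127,32)),(A,(-.026-.062,-.032,.134),s(78,103)),(B,(-.088,-.032,.134),d(746,45)),(B,(-.088,.032,.134),d(738,95))]
def W(p,l): c,q=np.cos(p[2]),np.sin(p[2]); return np.array([p[0]+c*l[0]-q*l[1],p[1]+q*l[0]+c*l[1],l[2]])
f=lambda p:np.concatenate([project(c,W(p,l))[0]-u for c,l,u in F])
r=least_squares(f,[.72,-.11,0],loss="soft_l1");print(np.round(r.x,4));print(np.round(f(r.x).reshape(-1,2),1).tolist())
for c in (A,B):
    q=least_squares(lambda p:np.concatenate([project(k,W(p,l))[0]-u for k,l,u in F if k is c]),r.x);print(np.round(q.x,4))
E
python3 fit.py
```

```text
[ 0.7295 -0.1298 -0.0585]
[[0.4, -3.0], [-0.6, 0.8], [-3.2, -0.1], [-0.9, -2.4], [-2.0, 0.1], [0.6, -0.3], [-2.0, -1.8], [-1.1, -3.1], [-1.1, -1.4], [-0.4, -0.8], [-1.1, -1.5], [-2.5, 0.3]]
[ 0.7332 -0.1317 -0.0714]
[ 0.7255 -0.1261 -0.0603]
```

```bash
cat > goto.py <<'E'
from h import *
from scipy.spatial.transform import Rotation as R
# target: world tip/TCP -> shift & rotvec in present tool axes
def target_R(psi,pitch):
    z=np.array([np.cos(psi)*np.cos(pitch),np.sin(psi)*np.cos(pitch),-np.sin(pitch)]);y=np.array([np.sin(psi),-np.cos(psi),0])
    return R.from_matrix(np.c_[np.cross(y,z),y,z])
def delta(P,psi,pitch):
    o=get_obs();w,x,y,z=o["eef_rot"];r=R.from_quat([x,y,z,w])
    return np.round(np.r_[r.inv().apply(np.array(P)-o["eef_pos"]),(r.inv()*target_R(psi,pitch)).as_rotvec()],4)
E
python3 - <<'E'
from goto import *
for P,pi in (((.25,-.32,.27),np.pi/2),((.36,-.2,.27),np.radians(65)),((.47,-.114,.25),np.pi/4)): print(delta(P,-.063,pi).tolist())
E
```

```text
[0.1139, -0.1852, -0.0137, 0.0, -0.0, 0.4418]
[0.2605, -0.2561, -0.0137, -0.0964, 0.4292, 0.4348]
[0.3945, -0.2953, 0.0063, -0.1734, 0.7723, 0.4187]
```

```bash
python3 -m jog '[0.03,-0.05,-0.014,0,0,0.1,1, 0.06,-0.1,-0.014,0,0,0.2,1, 0.09,-0.15,-0.014,0,0,0.3,1, 0.114,-0.185,-0.014,0,0,0.44,1, 0.16,-0.21,-0.014,-0.03,0.14,0.44,1, 0.21,-0.235,-0.014,-0.07,0.28,0.438,1, 0.26,-0.256,-0.014,-0.096,0.429,0.435,1, 0.305,-0.27,-0.007,-0.12,0.54,0.43,1, 0.35,-0.283,0,-0.15,0.65,0.425,1, 0.394,-0.295,0.006,-0.173,0.772,0.419,1, 0.394,-0.295,0.006,-0.173,0.772,0.419,1, 0.394,-0.295,0.006,-0.173,0.772,0.419,1, 0.394,-0.295,0.006,-0.173,0.772,0.419,1]'
python3 - <<'E'
from h import *
c=camera("wrist");save(c,"w1");print(np.round(c["extrinsics"],3).tolist())
for t in("lamp_supply","lamp_hinge","lamp_lip","dimmer_mark","lamp_toggle_tip"):
    print(t,[(np.round(d["xyz"],3).tolist(),round(d["confidence"],2)) for d in spot_in(c,t)][:3])
E
```

```text
time_s: 2.72
eef_pos: [0.4698, -0.1158, 0.2514]
eef_rot: [0.013, 0.923, -0.029, 0.383]
wrist_force: [0.1, 0.0, -0.0]
opening: 0.003
grasp_force: 0.0
[[-0.064, 0.892, -0.447, 0.443], [-0.998, -0.057, 0.03, -0.113], [0.001, 0.448, 0.894, 0.392], [0.0, 0.0, 0.0, 1.0]]
lamp_supply [([0.665, -0.127, 0.086], 0.85)]
lamp_hinge [([0.664, -0.126, 0.088], 0.84), ([0.653, -0.003, 0.042], 0.26)]
lamp_lip [([0.661, -0.126, 0.135], 0.86)]
dimmer_mark [([0.772, -0.134, 0.108], 0.82)]
lamp_toggle_tip [([0.668, -0.125, 0.088], 0.59)]
```

View pics/w1.png

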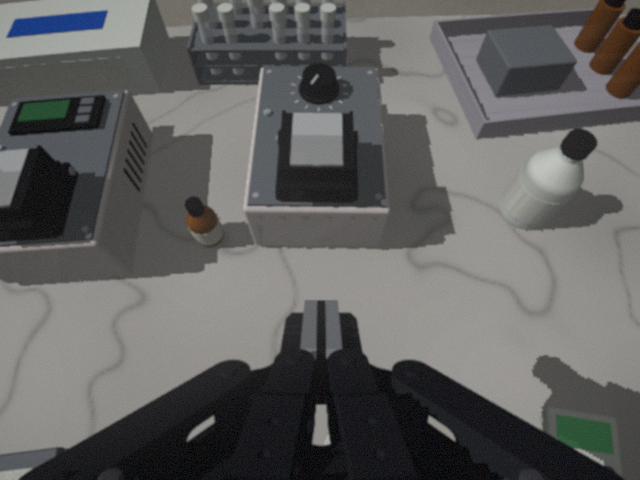

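The wrist view shows the lamp supply square ahead. Its panel corners are near (248,208), (388,209), (262,67) and (380,68), and the guard front spans columns 276–357. The fingers are shut at (320,305).

```bash
python3 - <<'E'
from h import *
from scipy.optimize import least_squares
c=camera("wrist")
def W(p,l): a,q=np.cos(p[2]),np.sin(p[2]); return np.array([p[0]+a*l[0]-q*l[1],p[1]+q*l[0]+a*l[1],l[2]])
F=[((-.1,.07,.085),(248,208)),((-.1,-.07,.085),(388,209)),((.1,.07,.085),(262,67)),((.1,-.07,.085),(380,68)),((.056,0,.107),(321,79))]
f=lambda p:np.concatenate([project(c,W(p,l))[0]-u for l,u in F])
r=least_squares(f,[.73,-.13,-.06]);p=r.x;print(np.round(p,4),np.round(f(p).reshape(-1,2),1).tolist())
im=c["frame"].copy()
for l,col in [((-.1,.07,.085),0),((-.1,-.07,.085),0),((.1,.07,.085),0),((.1,-.07,.085),0),((-.098,.032,.113),1),((-.098,-.032,.113),1),((-.088,.032,.134),2),((-.088,-.032,.134),2),((-.026,.032,.134),2),((-.026,-.032,.134),2)]:
    u=project(c,W(p,l))[0];cv2.drawMarker(im,(int(round(u[0])),int(round(u[1]))),[(255,0,0),(0,255,0),(255,255,0)][col],cv2.MARKER_CROSS,5,1)
im=cv2.resize(im[50:270,220:420],None,fx=2.7,fy=2.7,interpolation=cv2.INTER_CUBIC);save(dict(frame=im),"w1z")
E
```

```text
[ 0.7281 -0.1298 -0.0783] [[-5.7, 2.4], [5.9, 3.3], [-1.0, -3.3], [1.2, -3.1], [-0.5, -4.5]]
```

View pics/w1z.png

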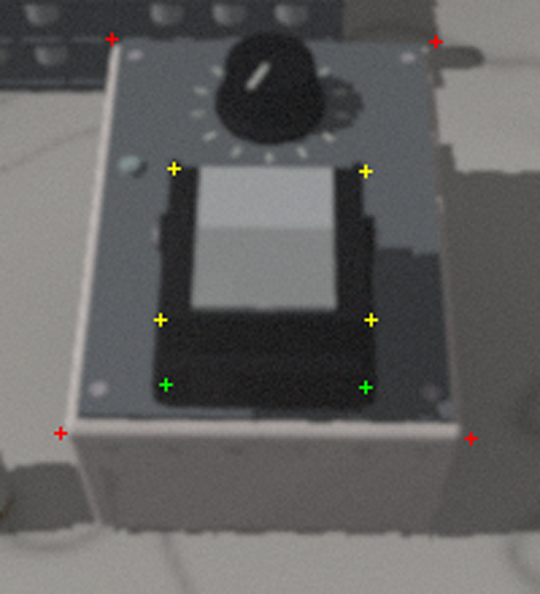

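The guard edges match the model. The panel rim is bevelled, so its corners bias the fit inward. Next I'll check the fingertip geometry against the same picture.

```bash
python3 - <<'E'
from goto import *
c=camera("wrist");o=get_obs();w,x,y,z=o["eef_rot"];r=R.from_quat([x,y,z,w])
for l in [(.011,0,.025),(.011,0,.012),(.011,0,.038),(.011,.0145,.025),(0.011,-.0145,.025),(-.011,0,.025)]: print(l,project(c,r.apply(l)+o["eef_pos"])[0].round(1))
p=(.729,-.130,-.068);ps=p[2]
def W(x,z): return np.array([p[0]+np.cos(ps)*x,p[1]+np.sin(ps)*x,z])
Rt=target_R(ps,np.pi/4)
def tcp(tx,tz): return W(tx,tz)-Rt.apply([0,0,.025])   # fingertip centre in console frame
for t in [(-.15,.095),(-.115,.095),(-.098,.095),(-.098,.116),(-.07,.118)]: print(t,tcp(*t).round(4),delta(tcp(*t),ps,np.pi/4).tolist())
E
```

```text
(0.011, 0, 0.025) [322.1 293.7]
(0.011, 0, 0.012) [322.2 308.8]
(0.011, 0, 0.038) [322.  280.7]
(0.011, 0.0145, 0.025) [357.6 293.6]
(0.011, -0.0145, 0.025) [286.6 293.6]
(-0.011, 0, 0.025) [322.  340.3]
(-0.15, 0.095) [ 0.5617 -0.1186  0.1127] [-0.0321, -0.0019, 0.1626, -0.0033, 0.0004, 0.0029]
(-0.115, 0.095) [ 0.5966 -0.121   0.1127] [-0.0074, -0.0018, 0.1873, -0.0033, 0.0004, 0.0029]
(-0.098, 0.095) [ 0.6136 -0.1221  0.1127] [0.0047, -0.0017, 0.1993, -0.0033, 0.0004, 0.0029]
(-0.098, 0.116) [ 0.6136 -0.1221  0.1337] [0.0195, -0.0017, 0.1845, -0.0033, 0.0004, 0.0029]
(-0.07, 0.118) [ 0.6415 -0.124   0.1357] [0.0407, -0.0016, 0.2028, -0.0033, 0.0004, 0.0029]
```

```bash
python3 -m jog '[-0.01,0,0.04,0,0,0,1, -0.02,-0.001,0.08,0,0,0,1, -0.03,-0.002,0.12,-0.003,0,0.003,1, -0.032,-0.002,0.163,-0.003,0,0.003,1, -0.02,-0.002,0.175,-0.003,0,0.003,1, -0.008,-0.002,0.187,-0.003,0,0.003,1, -0.001,-0.002,0.194,-0.003,0,0.003,1, 0.005,-0.002,0.2,-0.003,0,0.003,1, 0.005,-0.002,0.2,-0.003,0,0.003,1, 0.005,-0.002,0.2,-0.003,0,0.003,1]'
python3 - <<'E'
from h import *
a=camera("side");b=camera("wrist")
z=cv2.resize(a["frame"][190:290,190:340],None,fx=4,fy=4,interpolation=cv2.INTER_CUBIC)
z2=cv2.resize(b["frame"][60:360,180:460],None,fx=.7,fy=.7)
im=np.zeros((400,800,3),np.uint8);im[:400,:600]=z;im[:210,600:796]=z2;save(dict(frame=im),"c2")
E
```

```text
time_s: 4.38
eef_pos: [0.614, -0.1214, 0.1124]
eef_rot: [0.013, 0.923, -0.031, 0.382]
wrist_force: [-0.3, -0.3, -0.4]
opening: -0.001
grasp_force: 0.0
```

View pics/c2.png

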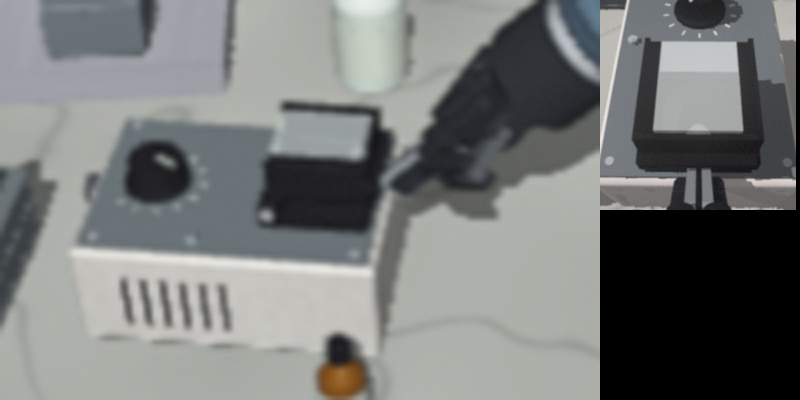

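The finger is in front of and just under the lip, centred, with no contact force. I'll go 4 mm further in, then lift.

```bash
python3 -m jog '[0.003,0,0.003,0,0,0,1, 0.003,0,0.003,0,0,0,1, 0.006,0,0,0,0,0,1, 0.01,0,-0.004,0,0,0,1, 0.014,0,-0.008,0,0,0,1, 0.018,0,-0.012,0,0,0,1, 0.02,0,-0.014,0,0,0,1, 0.02,0,-0.014,0,0,0,1]'
python3 - <<'E'
from h import *
a=camera("side");b=camera("wrist")
z=cv2.resize(a["frame"][190:265,240:340],None,fx=4,fy=4,interpolation=cv2.INTER_CUBIC)
z2=cv2.resize(b["frame"][60:360,180:460],None,fx=1.4,fy=1.4)
im=np.zeros((420,792,3),np.uint8);im[:300,:400]=z;im[:,400:]=z2;save(dict(frame=im),"c3")
E
```

```text
time_s: 5.48
eef_pos: [0.6186, -0.1218, 0.1366]
eef_rot: [0.013, 0.923, -0.031, 0.382]
wrist_force: [-0.8, 0.0, -0.1]
opening: 0.008
grasp_force: 0.3
```

View pics/c3.png

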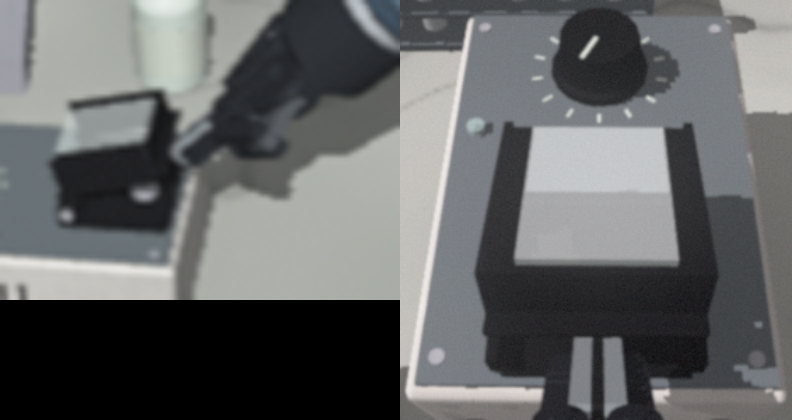

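The guard is lifted about 0.2 rad, resting on the shut fingertips, and the toggle still leans forward. Now I'll push forward.

```bash
python3 -m jog '[0.001,0,0.004,0,0,0,1, 0.003,0,0.006,0,0,0,1, 0.005,0,0.008,0,0,0,1, 0.007,0,0.01,0,0,0,1, 0.009,0,0.012,0,0,0,1, 0.011,0,0.014,0,0,0,1, 0.013,0,0.016,0,0,0,1, 0.015,0,0.018,0,0,0,1, 0.017,0,0.02,0,0,0,1, 0.019,0,0.022,0,0,0,1, 0.021,0,0.024,0,0,0,1, 0.021,0,0.024,0,0,0,1, 0.021,0,0.024,0,0,0,1]'
python3 - <<'E'
from h import *
a=camera("side");b=camera("wrist")
z=cv2.resize(a["frame"][190:265,240:340],None,fx=4,fy=4,interpolation=cv2.INTER_CUBIC)
z2=cv2.resize(b["frame"][60:360,180:460],None,fx=1.4,fy=1.4)
im=np.zeros((420,792,3),np.uint8);im[:300,:400]=z;im[:,400:]=z2;save(dict(frame=im),"c4")
E
```

```text
time_s: 7.2
eef_pos: [0.648, -0.1236, 0.1331]
eef_rot: [0.013, 0.924, -0.031, 0.381]
wrist_force: [-31.6, 1.0, 17.3]
opening: -0.001
grasp_force: 18.2
```

View pics/c4.png

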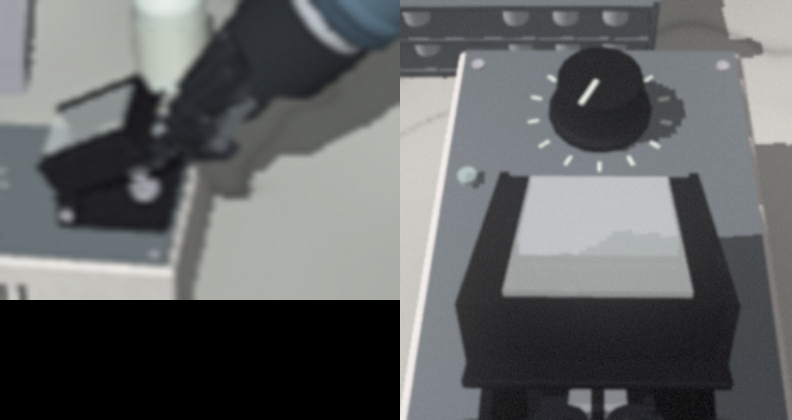

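The guard is held at about 0.5 rad and the finger is pressing the lever against its rear stop (31 N). I'll draw it straight back.

```bash
python3 -m jog '[-0.003,0,-0.003,0,0,0,1, -0.008,0,-0.008,0,0,0,1, -0.015,0,-0.015,0,0,0,1, -0.022,0,-0.022,0,0,0,1, -0.03,0,-0.03,0,0,0,1, -0.04,0,-0.04,0,0,0,1, -0.055,0,-0.055,0,0,0,1, -0.075,0,-0.085,0,0,0,1, -0.075,0,-0.12,0,0,0,1, -0.075,0,-0.15,0,0,0,1, -0.075,0,-0.15,0,0,0,1, -0.075,0,-0.15,0,0,0,1]'
python3 - <<'E'
from h import *
a=camera("side");b=camera("wrist")
z=cv2.resize(a["frame"][190:265,240:340],None,fx=4,fy=4,interpolation=cv2.INTER_CUBIC)
z2=cv2.resize(b["frame"][20:220,200:400],None,fx=2,fy=2,interpolation=cv2.INTER_CUBIC)
im=np.zeros((400,800,3),np.uint8);im[:300,:400]=z;im[:,400:]=z2;save(dict(frame=im),"c5")
E
```

```text
time_s: 8.8
eef_pos: [0.4917, -0.1135, 0.1873]
eef_rot: [0.013, 0.923, -0.031, 0.383]
wrist_force: [0.6, -0.2, 0.2]
opening: 0.001
grasp_force: 0.0
```

View pics/c5.png

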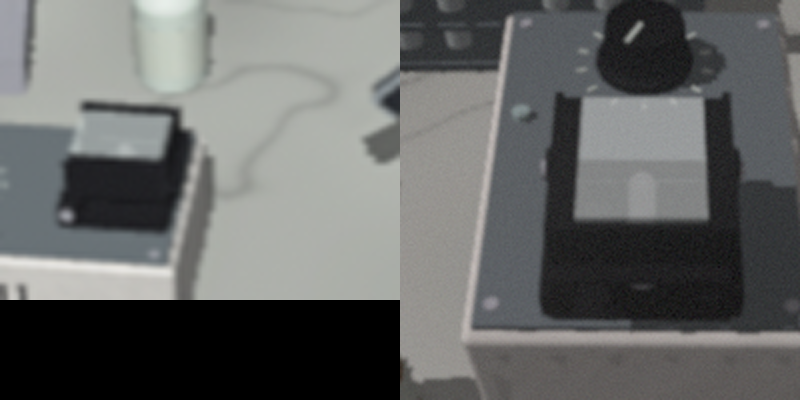

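The guard is shut. Through the window the lever now shows leaning to the rear, its tip at (641,178) in the crop. The knob pointer hasn't moved and the robot is clear.

```bash
python3 -c "
from bench import hand_in;print(hand_in())"
```

```text
the job is handed in; nothing more can be done
None
```

The job is handed in at about 9 s of robot time, with no verdict returned: the last pictures show the lamp toggle leaning to on, its guard dropped shut, the dimmer pointer unmoved and the arm clear.

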